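Snap the grease coupler onto the leaning nipple and hold it

TASK

Take the grease coupler (the tall stepped steel sleeve) out of the tray of fittings and press it squarely onto the leaning grease nipple of the bearing, open end first, until it snaps over the nipple. Then keep it pushed fully home against the nipple's spring, and finish like that, with the gripper still holding the coupler and pressing. Leave the other fittings and everything else on the bench where they stand.

Things in the scene. Friction and masses are not known exactly. Their poses are not given: they have to be found in the camera images.
- coupler: The grease coupler: round plain-steel sleeve, 78 mm tall, about 0.16 kg, standing upright, mouth down, in the tray among other steel fittings; the tallest there. Nose (lower part) 27 mm in diameter for 37 mm, knurled grip barrel above it 24 mm in diameter. Origin: centre of the open mouth (lower end); z along the axis from the mouth to the closed grip end.
- coupler_seat (a point): Bottom of the coupler's blind bore, 33 mm from its mouth on the axis. The bore is 16.4 mm in diameter, with a wider groove inside from 4 to 19 mm above the mouth.
- nipple_base (a point): Foot of the grease nipple on its axis, in the flat top of a round boss 29 mm in diameter. z points out along the nipple's axis; y is level, along the bearing's shaft. The nipple is a greasy plain-steel stem 14 mm in diameter, ending in a round dome 30 mm above this point. The fully pushed-on coupler stops with its mouth on the boss (on this point).
- nipple_balls (a point): Point on the nipple's axis 15.5 mm above its foot, level with four 8 mm spring balls that stand 2.9 mm out of the stem. The coupler meets them with its mouth about 19 mm from the boss; the push needed rises to about 9 N, then it snaps over them and is latched when its mouth is within about 8 mm of the boss. Let go, it would be pushed back out to about there.
- plunger (a joint): How far the nipple's spring plunger is pressed in, in m. It is a 5 mm pin on the axis, its free tip 42 mm above the nipple's foot. Inside the coupler it bears on the bottom of the bore from a 9 mm gap between mouth and boss on: value = 0.009 minus the gap; 0 free, about 0.009 fully home. It pushes back with 3.5 N at first, 12 N fully home.
- swivel (a joint): Lean of the nipple from the vertical, in rad, towards the front (-x side) of the bearing. The dark grease ring that carries the nipple turns about the shaft axis, 46 mm below the nipple's foot; it is stiff and stays where it is.
- bearing: Pillow-block bearing of grey-painted iron, fixed to the table: foot 130 x 42 mm, round housing 80 mm in diameter, with a 25 mm steel shaft 130 mm long along its y at 55 mm height; the dark grease ring (86 mm in diameter) round its middle carries the nipple. Origin: centre of the foot's underside; z up; the nipple leans to its -x.
- tray: Open grey plastic tray, 190 (x) x 285 (y) x 24 mm high, walls and floor 4 mm, fixed to the table; holds the five fittings about 85 mm apart, each standing upright. Origin: centre of its underside.
- spacer: Bystander in the tray: straight steel tube, 28 mm in diameter, 60 mm tall. Origin: centre of its underside.
- reducer: Bystander in the tray: low stepped steel part, 40 mm wide at the foot, 24 mm wide above, 36 mm tall. Origin: centre of its underside.
- bolt: Bystander in the tray: dark hex bolt standing on its head, head 32 mm wide, shank 16 mm in diameter, 66 mm tall. Origin: centre of its underside.
- plug: Bystander in the tray: steel plug, 26 mm wide below, 38 mm wide on top, 42 mm tall. Origin: centre of its underside.
- tape_roll: Bystander: roll of yellow tape lying flat at the back of the table, 100 mm across, 48 mm high. Origin: centre of its underside.
- multimeter: Bystander: yellow multimeter lying far to the robot's left, 150 x 75 x 32 mm. Origin: centre of its underside.
- cups: Bystander: stack of red cups to the left of the work area, 97 mm across, 120 mm tall. Origin: centre of its underside.
- phone: Bystander: flat black phone lying to the robot's right, 150 x 75 x 10 mm. Origin: centre of its underside.
Things that resemble listed ones, but are neither listed nor needed, are in the scene too. What is shaped like the coupler but yellow is not meant. Leave any yellow look-alike of the bearing alone.

How it is judged:
On the way:
1. the coupler is lifted out of the tray by the gripper (height (world z) of coupler above 0.06 m and contact force between the fingers and coupler above 1 N), for 0.2 s.
At the end, for the whole second after the job is handed in: For the last second: coupler mouth within 5 mm of the boss along the axis (6 mm in all), axes within 0.12 rad, plunger pressed in over 4.5 of its 9 mm, fingers touching the coupler with over 2 N, coupler still (under 0.02 m/s) (value of joint plunger above 0.0045 m and distance between coupler and nipple_base below 0.006 m and angle between the z axis of coupler and the z axis of nipple_base, either way round below 0.12 rad and z of coupler in the frame of nipple_base below 0.005 m and contact force between the fingers and coupler above 2 N and linear speed of coupler below 0.02 m/s); the arm keeps its last pose, push and grip.
It fails at once if another fitting of the tray is shifted by more than 40 mm or knocked over (distance of any of spacer, reducer, bolt, plug from where it was at the start of the episode above 0.04 m or angle between any of spacer, reducer, bolt, plug's own z axis and vertical above 0.6 rad).
It fails at once if a thing on the bench is shifted by more than 40 mm or knocked over (distance of any of tape_roll, multimeter, cups, phone from where it was at the start of the episode above 0.04 m or angle between any of tape_roll, multimeter, cups, phone's own z axis and vertical above 0.6 rad).
It also fails if it takes over 42 s, if anything falls off the work surface, if the arm or the gripper's body presses on something with over 40 N, if the wrist force passes 120 N, or if a joint passes its speed limit or range.

ROBOT

A 6-joint arm with a two-finger parallel gripper is mounted at the origin on the work surface. World frame = base frame: x ahead of the robot, y to its left, z up, the work surface at z = 0. Lengths are in m, angles in rad, forces in N, time in s.
With the tool pointing down it reaches from about 0.275 to 0.875 m from the base axis. Payload 12.5 kg.
Tool frame: the origin (TCP) lies between the finger pads; the fingertips stand 25 mm ahead of it and the grasp point (between the pads) lies 6 mm ahead of it; z points along the fingers, y is the line along which they close (so a half turn about z gives the same grasp; the last joint's range is limited). The gripper opens to 85 mm and grips with 20 to 120 N. Pads are 22 mm wide; open, the fingers measure 114 mm over their backs; the gripper's body (76 mm by 85 mm) begins 54 mm behind the grasp point. The pads swing forward as they close: fully open they stand 13 mm farther back than shut.
Start: joints at [-1.322, 0.351, 1.652, -0, 1.139, -0.085], TCP at [0.18, -0.52, 0.256] pointing down, gripper open.
Joint ranges: [-2.75, 2.75], [-0.79, 2.1], [0.01, 2.65], [-1.57, 4.71], [0.07, 3.14], [-2.87, 2.87]. Speed limits (rad/s): [2.22, 2.22, 2.79, 3.14, 3.14, 3.14].

INTERFACE

Orientations are given as a 3x3 rotation matrix whose columns are the frame's x, y, z axes.
In Python, from plant import manip, optics gives the robot as it stands.
- The arm moves only by the shell command python3 -m creep 'ROWS' [FORCE]. ROWS is a JSON list of rows, 1 to 20 of them, each of 7 numbers: the opening from 0.0 (shut) to 1.0 (fully open), then dx, dy, dz in a scale on which 1.0 is 0.6 m, then a rotation vector rx, ry, rz in normalised numbers (1 is 4 rad); each row shifts and turns the commanded pose from where the row before left it, along the tool's axes as they then stand; what a row does not reach is not made up. A row lasts 1/8 s, in which the tool goes at most 0.0625 m and 0.188 rad, less where a joint would pass 70% of its speed; a pose out of reach is approached as far as the arm can. The fingers move at their own pace and stop on an object; FORCE is the grip in N (left out, the last holds). Time passes only in rows, so rows that do not move let the fingers close. It prints the time, the measured TCP pose, the force, the opening and the grip force at its end. A shift or turn number past 1, either way, is cut back to 1. Input that does not fit is refused with a message, and nothing moves.
- manip.get_state(): the state, without advancing time (a new reading comes with each control period).
- optics.snapshot(name): name is "scene" or "top"; returns the picture (400x640x3 uint8, blue, green, red); there is no depth.
- optics.camera_info(name): a dict with "fx", "fy", "cx", "cy" (pixels), "dist" ([k1, k2, p1, p2, k3] as OpenCV has them; the pictures are not rectified), "R" (3x3) and "t" (3): a world point X has camera coordinates R X + t. Camera axes: x right, y down, z forward; pixel columns grow to the right and rows downward; lengths in m; the calibration is good to about 2 mm. A picture is of the moment at which its call begins. camera_info takes no time and is no camera call.
- manip.finish_job(): hands the job in; it is judged then, once.
The state is a dict: "time": time; "joint_pos": joint angles; "joint_velocities": joint speeds; "joint_torque": joint torques, N m; "position": TCP position; "tool_rot": TCP orientation; "contact_force": force on the tool from outside, world axes, zero at the start; "ft_torque": the same for the moment, N m; "opening": opening from 0.0 (shut) to 1.0 (fully open); "finger_force": force on a finger pad.
Only numpy, scipy, OpenCV 4.12 (cv2) and the standard library are available. Lean on these libraries where they do the work, as an engineer would, in place of code of your own. Each camera call takes 0.05 s, during which the arm holds its last target. There are 200 camera calls.

## Working session

There is one attempt and no reset: what is moved stays moved. The work goes in short steps, Python scripts to look and compute and a shell command to move; the robot and the scene stay as the last step left them, time stands still between calls to the robot, and variables do not carry over. Pictures are saved under pics/ and viewed, at most 10 in all, crops included, and the job is handed in when it is done.

```bash
ls; mkdir -p pics
python3 - <<'E'
from plant import manip, optics
import cv2
for n in("scene","top"):
    im=optics.snapshot(n); cv2.imwrite(f"pics/{n}0.png",im)
    c=optics.camera_info(n); print(n,{k:(v if not hasattr(v,'tolist') else v.tolist()) for k,v in c.items()})
s=manip.get_state(); print(s)
E
```

```text
pics
scene {'fx': 472.7462171684451, 'fy': 472.7462171684451, 'cx': 317.6846887931467, 'cy': 202.5829337923278, 'dist': [-0.06492048717403905, 0.0, 0.0, 0.0, 0.0], 'R': [[0.5340834960402969, 0.8452908064931534, -0.015436052459371252], [0.5754714932557633, -0.3768568006830627, -0.7258178230306199], [-0.619344314341672, 0.3787643122537824, -0.687713760263355]], 't': [-0.306456613539599, -0.22306261483578912, 1.930549402421307]}
top {'fx': 500.8075392381643, 'fy': 500.8075392381643, 'cx': 319.1289117826782, 'cy': 202.79729884516053, 'dist': [-0.07937811429895121, 0.0, 0.0, 0.0, 0.0], 'R': [[0.028522511714018678, -0.9995719689555335, 0.006507319254645023], [-0.9951518140572989, -0.029008174191355526, -0.09397549046720237], [0.09412403149032093, -0.003795353533228596, -0.9955532441751004]], 't': [-0.031472377664579325, 0.5650872338379741, 1.9019403485080093]}
{'time': 0.1, 'joint_pos': array([-1.32162312e+00,  3.51181867e-01,  1.65230306e+00,  4.66032765e-05,
        1.13908271e+00, -8.45727075e-02]), 'joint_velocities': array([ 5.79183102e-04, -1.05438683e-03, -3.08217852e-03, -1.04786843e-03,
        1.91295781e-03,  5.92324784e-05]), 'joint_torque': array([ 5.94659687e-04, -5.06833577e+01, -2.91876537e+01, -1.57525892e-04,
        2.60598652e-03,  2.60443647e-05]), 'position': array([ 0.18015984, -0.51940106,  0.25583419]), 'tool_rot': array([[ 9.44828279e-01,  3.27565999e-01, -1.99414315e-04],
       [ 3.27566036e-01, -9.44827804e-01,  9.55314278e-04],
       [ 1.24516286e-04, -9.67929302e-04, -9.99999524e-01]]), 'contact_force': array([-0.19132138, -0.5571505 , -0.38693519]), 'ft_torque': array([ 0.03238723, -0.00742396,  0.04907055]), 'finger_force': 0.0, 'opening': 0.9996804629469496}
```

View pics/scene0.png

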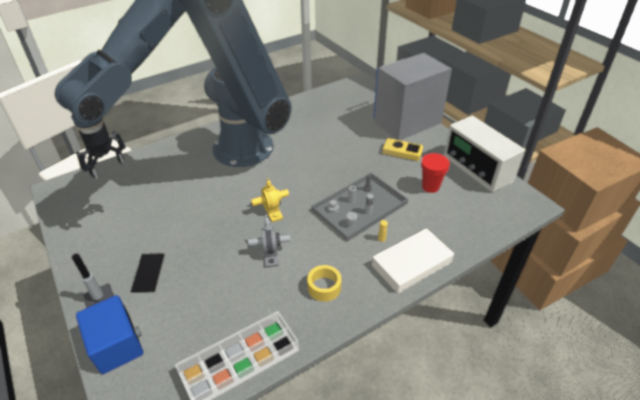

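View pics/top0.png

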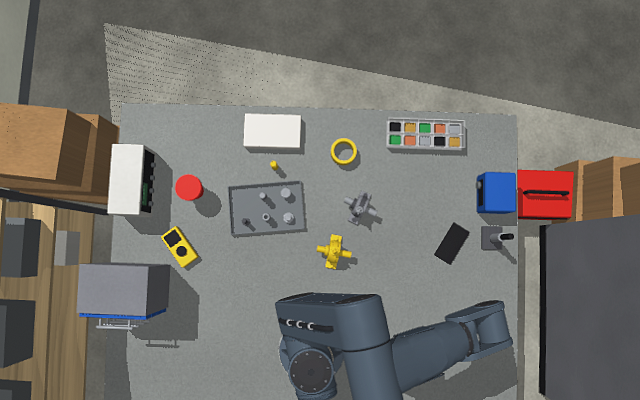

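The scene view shows the tray at (360,205), the grey bearing at (268,243) and the yellow decoy bearing at (270,200). In the top view they are at (267,208), (361,207) and (334,252). A yellow coupler look-alike stands outside the tray (top 274,164; scene 383,231). The other candidates are the five fittings in the tray. Next I'll look at close crops.

Run:
```python
import cv2,numpy as np
s=cv2.imread("pics/scene0.png");t=cv2.imread("pics/top0.png")
def crop(im,x,y,w,h,W,H): return cv2.resize(im[y:y+h,x:x+w],(W,H),interpolation=cv2.INTER_CUBIC)
cv2.imwrite("pics/tray.png",np.hstack([crop(s,310,170,100,75,400,300),crop(t,220,170,100,75,400,300)]).repeat(1,0))
cv2.imwrite("pics/bear.png",np.hstack([crop(s,240,215,55,55,400,400),crop(t,335,180,55,55,400,400)]))
```

```text
(no output)
```

View pics/tray.png

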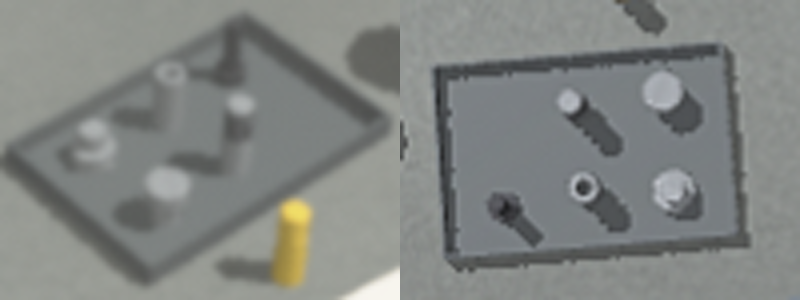

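View pics/bear.png

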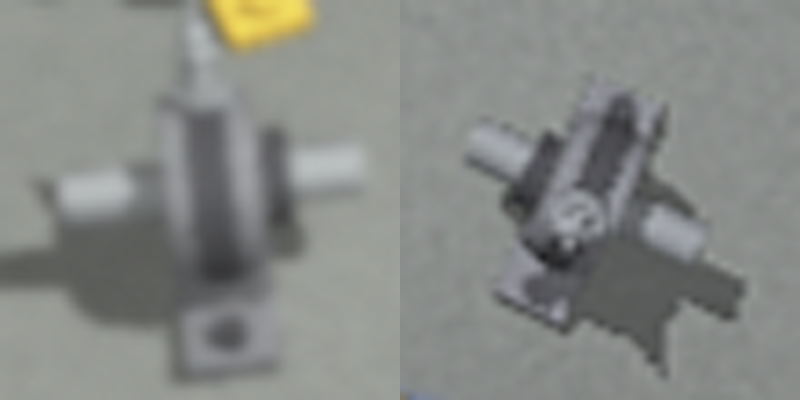

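The tall solid-topped steel part at top (262.5,195.5) and scene (370,196) is the coupler. It shows a dark knurled barrel and a stepped nose. The others are:
- **Spacer:** top (266,217), hollow.
- **Plug:** top (285,193).
- **Reducer:** top (288,217).
- **Bolt:** top (246,222), dark.
- **Yellow look-alike:** top (274,164), rejected.

The grey bearing shows its shaft ends at top (345,199) and (376,213). The nipple is near top (359,209) and leans towards the robot.

```bash
cat > h.py <<'E'
import cv2,numpy as np
from scipy.optimize import least_squares
from scipy.spatial.transform import Rotation as Rt
from plant import manip, optics
C={n:optics.camera_info(n) for n in("scene","top")}
def proj(n,X):
    c=C[n];K=np.array([[c["fx"],0,c["cx"]],[0,c["fy"],c["cy"]],[0,0,1]])
    return cv2.projectPoints(np.atleast_2d(np.array(X,float)),cv2.Rodrigues(np.array(c["R"]))[0],np.array(c["t"]),K,np.array(c["dist"]))[0][:,0]
def tri(s,t,g=(.5,.1,.1)):
    r=least_squares(lambda X:np.r_[proj("scene",X)[0]-s,proj("top",X)[0]-t],g);return r.x,r.fun
def bear(p):
    x,y,yaw,a=p;Rb=Rt.from_euler("z",yaw).as_matrix();o=np.array([x,y,0])
    n=Rb@[-np.sin(a),0,np.cos(a)]
    return o,Rb,n,o+[0,0,.055]+.046*n
E
python3 - <<'E'
from h import *
print("cam",[(-np.array(C[n]["R"]).T@C[n]["t"]).round(2) for n in C])
X,f=tri((370,195.7),(262.5,195.5));print("coupler top",X.round(4),f.round(2))
for nm,s,t in(("spacer",(352.5,188),(265.8,216.7)),("plug",(352,216),(285.5,192.7)),("reducer",(333.5,202),(288.2,217))):
    print(nm,tri(s,t)[0].round(3))
def sc(u,v):return("scene",(240+u/7.27-.4,215+v/7.27-.4))
def tc(u,v):return("top",(335+(u-400)/7.27-.4,180+v/7.27-.4))
obs=[([0,.065,.055],tc(475,140)),([0,-.065,.055],tc(698,240)),([0,.065,.055],sc(360,167)),([0,-.065,.055],sc(65,198)),
 ([-.065,.021,.0],tc(495,292)),([-.065,-.021,0],tc(570,332)),([.065,.021,0.01],tc(592,78)),([.065,-.021,.01],tc(665,102)),
 ([.065,-.021,0],sc(175,382)),([.065,.021,0],sc(278,372)),("n",.030,tc(577,215)),("n",.042,sc(194,5)),("n",.0,sc(195,92))]
def res(p):
    o,Rb,n,b=bear(p);r=[]
    for q in obs:
        X=b+n*q[1] if q[0]=="n" else o+Rb@q[0]
        r.append(proj(q[-1][0],X)[0]-q[-1][1])
    return np.ravel(r)
r=least_squares(res,[.6,-.05,-.4,.4],loss="soft_l1");print(r.x,res(r.x).reshape(-1,2).round(1).tolist())
print(bear(r.x)[2:]);np.save("b.npy",r.x)
E
```

```text
cam [array([ 1.49, -0.56,  1.16]), array([ 0.38, -0.01,  1.95])]
coupler top [0.5834 0.2005 0.0826] [-0.75  0.09 -0.7  -0.47]
spacer [0.505 0.186 0.066]
plug [0.6   0.117 0.046]
reducer [0.508 0.104 0.044]
[ 0.55342924 -0.1698739  -0.41604021  0.28936434] [[-0.6, 0.3], [-0.3, 1.2], [-0.3, 0.6], [-0.9, 1.2], [-1.0, 0.7], [-1.6, -0.2], [-0.0, -0.1], [-0.3, 1.2], [1.0, 1.3], [0.2, 1.0], [0.1, 1.0], [-1.0, 0.8], [0.3, 0.7]]
(array([-0.26100227,  0.11531901,  0.95842545]), array([ 0.54142313, -0.16456922,  0.09908757]))
```

The manual's scale: shifts go in shares of 0.6 m and turns go in shares of 4 rad. Converting my numbers, 0.0385 m / 0.6 = 0.0642, -0.0343 m / 0.6 = -0.0572, -0.15 rad / 4 = -0.0375.

```bash
python3 -m creep '[[1, 0.0642, -0.0572, 0, 0, 0, 0], [1, 0.0642, -0.0572, 0, 0, 0, 0], [1, 0.0642, -0.0572, 0, 0, 0, 0], [1, 0.0642, -0.0572, 0, 0, 0, 0], [1, 0.0642, -0.0572, 0, 0, 0, 0], [1, 0.0642, -0.0572, 0, 0, 0, 0], [1, 0.0642, -0.0572, 0, 0, 0, 0], [1, 0.0642, -0.0572, 0, 0, 0, 0], [1, 0.0642, -0.0572, 0, 0, 0, 0], [1, 0.0642, -0.0572, 0, 0, 0, 0], [1, 0.0642, -0.0572, 0, 0, 0, 0], [1, 0.0642, -0.0572, 0, 0, 0, 0], [1, 0.0642, -0.0572, 0, 0, 0, 0], [1, 0.0642, -0.0572, 0, 0, 0, 0], [1, 0.0642, -0.0572, 0, 0, 0, 0], [1, 0.0642, -0.0572, 0, 0, 0, 0], [1, 0, 0, 0, 0, 0, -0.0375], [1, 0, 0, 0, 0, 0, -0.0375], [1, 0, 0, 0, 0, 0, -0.0375], [1, 0, 0, 0, 0, 0, 0]]' 80
python3 - <<'E'
from h import *
s=manip.get_state();R=s["tool_rot"];print(s["time"],s["joint_pos"].round(3),R.round(4).tolist())
print("to coupler, tool axes",(R.T@(np.array([.5834,.2005,.071])-s["position"])).round(4))
E
```

```text
time: 2.6
position: [0.5823, 0.2007, 0.2559]
tool_rot: [[0.709, 0.705, -0.001], [0.705, -0.709, -0.0], [-0.001, -0.0, -1.0]]
contact_force: [-0.1, 0.0, 0.4]
opening: 0.999
finger_force: 0.0
2.6 [0.256 0.471 1.472 0.    1.199 1.044] [[0.7089, 0.7053, -0.0007], [0.7053, -0.7089, -0.0002], [-0.0006, -0.0004, -1.0]]
to coupler, tool axes [0.0008 0.001  0.1849]
```

Converted, 0.04 m / 0.6 = 0.0667, 0.035 m / 0.6 = 0.0583.

```bash
python3 -m creep '[[1, 0.0017, 0.0017, 0.0667, 0, 0, 0], [1, 0, 0, 0.0667, 0, 0, 0], [1, 0, 0, 0.0667, 0, 0, 0], [1, 0, 0, 0.0583, 0, 0, 0], [1, 0, 0, 0.0333, 0, 0, 0], [1, 0, 0, 0.0167, 0, 0, 0], [1, 0, 0, 0, 0, 0, 0], [0.3, 0, 0, 0, 0, 0, 0], [0.2, 0, 0, 0, 0, 0, 0], [0.1, 0, 0, 0, 0, 0, 0], [0, 0, 0, 0, 0, 0, 0], [0, 0, 0, 0, 0, 0, 0], [0, 0, 0, 0, 0, 0, 0], [0, 0, 0, 0, 0, 0, 0], [0, 0, 0, 0, 0, 0, 0], [0, 0, 0, 0, 0, 0, 0]]' 80
```

```text
time: 4.6
position: [0.5839, 0.2009, 0.0718]
tool_rot: [[0.708, 0.706, 0.0], [0.706, -0.708, 0.0], [0.0, 0.0, -1.0]]
contact_force: [-1.4, 0.7, 6.4]
opening: 0.265
finger_force: 78.0
```

Converted, -0.04 m / 0.6 = -0.0667, -0.03 m / 0.6 = -0.05.

```bash
python3 -m creep '[[0, 0, 0, -0.0167, 0, 0, 0], [0, 0, 0, -0.05, 0, 0, 0], [0, 0, 0, -0.0667, 0, 0, 0], [0, 0, 0, -0.0667, 0, 0, 0], [0, 0, 0, -0.0667, 0, 0, 0], [0, 0, 0, -0.05, 0, 0, 0], [0, 0, 0, 0, 0, 0, 0]]'
python3 - <<'E'
from h import *
p=np.load("b.npy");o,Rb,n,b=bear(p)
s=manip.get_state();R=s["tool_rot"]
w=Rt.align_vectors([-n],[R[:,2]])[0].as_rotvec();w=np.cross(R[:,2],-n);w*=np.arcsin(np.linalg.norm(w))/np.linalg.norm(w)
T=b+n*(.0678+.080)
print("dT tool",(R.T@(T-s["position"])).round(4),"rot tool",(R.T@w).round(4),"T",T.round(4))
# overlays of bearing model + nipple on both pics
for nm,(x,y,k) in {"scene":(240,205,7),"top":(335,180,7)}.items():
    im=cv2.imread(f"pics/{nm}0.png")[y:y+57,x:x+57];im=cv2.resize(im,None,fx=k,fy=k,interpolation=cv2.INTER_CUBIC)
    def ln(P,col):
        q=((proj(nm,P)-[x,y]+.5)*k-.5)*8
        cv2.polylines(im,[q.round().astype(np.int32)],False,col,1,cv2.LINE_AA,3)
    th=np.linspace(0,6.2832,40);ci=np.c_[np.cos(th),np.sin(th)]
    F=lambda L:o+np.array(L)@Rb.T
    ln(F([[-.065,-.021,0],[.065,-.021,0],[.065,.021,0],[-.065,.021,0],[-.065,-.021,0]]),(0,255,0))
    for yy in(-.065,.065):ln(F(np.c_[.0125*ci[:,0],yy+0*th,.055+.0125*ci[:,1]]),(0,0,255))
    e=Rb[:,1];f=np.cross(e,n)
    for r,h,c in((.0145,0,(255,0,0)),(.007,.0,(0,255,255)),(.007,.024,(0,255,255)),(.0025,.042,(255,0,255))):
        ln(b+n*h+r*(np.outer(ci[:,0],e)+np.outer(ci[:,1],f)),c)
    globals()[nm]=im
cv2.imwrite("pics/ov.png",np.hstack([scene,top]))
E
```

```text
time: 5.48
position: [0.5845, 0.2008, 0.2636]
tool_rot: [[0.708, 0.706, 0.004], [0.706, -0.708, 0.001], [0.004, 0.002, -1.0]]
contact_force: [0.8, 0.8, -3.1]
opening: 0.259
finger_force: 78.4
dT tool [-0.3039  0.189   0.0222] rot tool [-0.2674  0.1013  0.    ] T [ 0.5028 -0.1475  0.2407]
```

View pics/ov.png

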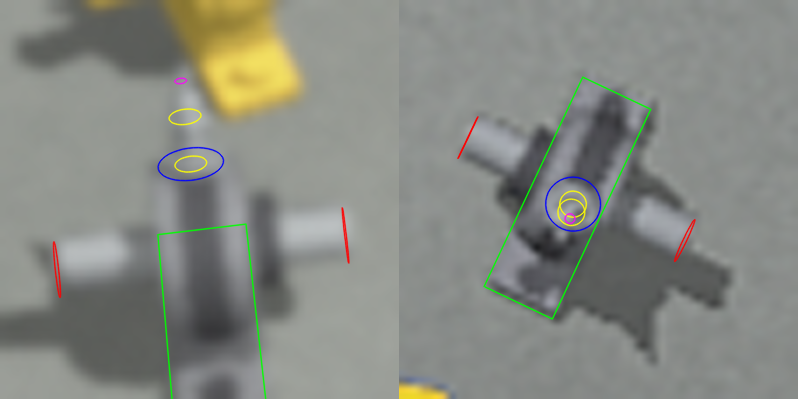

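The overlay shows the model about 0.5–1 px left of and above the bearing in the top view: left shaft end at (471,135) against 468,137, bottom foot corner at (563,325) against 553,320. I'll take a bigger crop for better picks, and meanwhile move over to the nipple.

Converted, -0.034 m / 0.6 = -0.0567, -0.03 m / 0.6 = -0.05, -0.134 rad / 4 = -0.0335.

```bash
python3 -m creep '[[0, -0.05, 0.0317, 0, 0, 0, 0], [0, -0.05, 0.0317, 0, 0, 0, 0], [0, -0.05, 0.0317, 0, 0, 0, 0], [0, -0.05, 0.0317, 0, 0, 0, 0], [0, -0.05, 0.0317, 0, 0, 0, 0], [0, -0.05, 0.0317, 0, 0, 0, 0], [0, -0.05, 0.0317, 0, 0, 0, 0], [0, -0.05, 0.0317, 0, 0, 0, 0], [0, -0.05, 0.0317, 0, 0, 0, 0], [0, -0.0567, 0.03, 0, 0, 0, 0], [0, 0, 0, 0, -0.0335, 0.0125, 0], [0, 0, 0, 0, -0.0335, 0.0125, 0], [0, 0, 0, 0, 0, 0, 0]]'
python3 - <<'E'
import cv2,numpy as np
out=[]
for nm,x,y in(("scene",248,208),("top",341,188)):
    im=cv2.imread(f"pics/{nm}0.png")[y:y+44,x:x+40];im=cv2.resize(im,None,fx=10,fy=10,interpolation=cv2.INTER_CUBIC)
    im=cv2.convertScaleAbs(im,alpha=1.4,beta=-60)
    for i in range(0,44,5):
        cv2.line(im,(0,i*10),(6,i*10),(0,0,255),1);cv2.line(im,(i*10,0),(i*10,6),(0,0,255),1)
    out.append(im)
cv2.imwrite("pics/big.png",np.hstack(out))
from h import *
for n in("scene","top"):cv2.imwrite(f"pics/{n}1.png",optics.snapshot(n))
s=manip.get_state();print(s["position"],s["joint_pos"])
E
```

```text
time: 7.1
position: [0.5003, -0.1471, 0.2599]
tool_rot: [[0.696, 0.672, 0.254], [0.712, -0.693, -0.116], [0.097, 0.262, -0.96]]
contact_force: [-0.9, -0.4, -2.6]
opening: 0.259
finger_force: 78.8
[ 0.50173471 -0.14764831  0.26073987] [-0.36714014  0.18657702  1.88643133 -0.024801    0.78671066  0.43476179]
```

View pics/big.png

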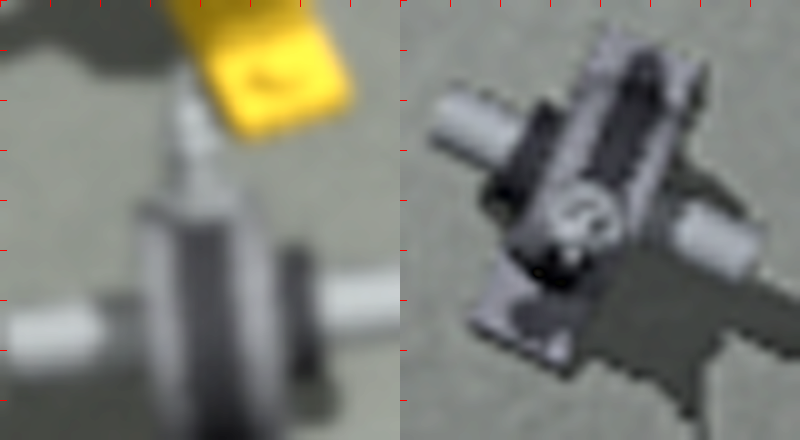

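```bash
cat > fit.py <<'E'
from h import *
S=lambda u,v:("scene",np.array([248+(u+.5)/10-.5,208+(v+.5)/10-.5]))
T=lambda u,v:("top",np.array([341+(u-399.5)/10-.5,188+(v+.5)/10-.5]))
obs=[([0,.065,.055],T(437,112),.5),([0,-.065,.055],T(757,255),.5),([0,-.065,.055],S(8,337),.5),
 ([-.065,.021,.0],T(472,318),.7),([-.065,-.021,0],T(570,378),.7),([.065,.021,0.01],T(607,25),.7),([.065,-.021,.01],T(705,62),.7),
 ("n",0,T(584,215),.3),("n",.042,S(183,65),.6),("n",.012,S(196,150),.6)]
def res(q,full=True):
    o,Rb,n,b=bear(q[:4]);r=[];bias={"scene":q[4:6],"top":q[6:8]}
    for a in obs:
        X=b+n*a[1] if a[0]=="n" else o+Rb@a[0]
        r.append((proj(a[-2][0],X)[0]+bias[a[-2][0]]-a[-2][1])/a[-1])
    return np.r_[np.ravel(r),q[4:]/.5] if full else np.array(r)
r=least_squares(res,[.55,-.17,-.4,.3,0,0,0,0])
J=np.linalg.inv(r.jac.T@r.jac)
if __name__=="__main__":
    print(r.x.round(4),"sd",np.sqrt(np.diag(J)).round(4));print(res(r.x,0).round(1).tolist())
    print([v.round(4).tolist() for v in bear(r.x[:4])[2:]]);np.save("b.npy",r.x)
    print("coupler grasp-vs-click top", proj("top",[.584,.201,.082])[0]-[262.1,195.1], proj("scene",[.584,.201,.082])[0]-[369.6,195.3])
    ims=[]
    s=manip.get_state();R=s["tool_rot"];P=s["position"];o,Rb,n,b=bear(r.x[:4]);
    for nm,x,y in(("scene",238,190),("top",325,180)):
        im=cv2.imread(f"pics/{nm}1.png")[y:y+57,x:x+40];im=cv2.resize(im,None,fx=10,fy=10,interpolation=cv2.INTER_CUBIC)
        th=np.linspace(0,6.2832,40)
        def ring(c,ax,rad,col):
            e=np.cross(ax,[0,1,0]);e/=np.linalg.norm(e);f=np.cross(ax,e)
            q=((proj(nm,c+rad*(np.outer(np.cos(th),e)+np.outer(np.sin(th),f)))-[x,y]+.5)*10-.5)*8
            cv2.polylines(im,[q.round().astype(np.int32)],True,col,1,cv2.LINE_AA,3)
        if nm=="scene":
            for h,rad in((0,.0145),(.024,.007),(.042,.0025)):ring(b+n*h,n,rad,(0,255,255))
            for d,rad in((.0678,.0135),(.0308,.0135)):ring(P+d*R[:,2],R[:,2],rad,(0,0,255))
        ims.append(im)
    cv2.imwrite("pics/chk.png",np.hstack(ims))
E
python3 fit.py
```

```text
[ 0.5533 -0.1681 -0.4078  0.3776  0.2038 -0.8489  0.6931 -0.514 ] sd [0.0017 0.0014 0.0133 0.0299 0.4118 0.3793 0.3691 0.402 ]
[[0.5, 0.1], [-1.3, 0.4], [-0.0, 1.6], [-1.1, 1.0], [-1.1, -1.1], [-0.2, -0.5], [-0.2, 0.7], [0.7, 0.3], [-0.1, -0.2], [-0.4, 0.3]]
[[-0.3385, 0.1462, 0.9295], [0.5378, -0.1614, 0.0978]]
coupler grasp-vs-click top [-0.40298513 -0.20723697] [-0.15045018  0.66608502]
```

View pics/chk.png

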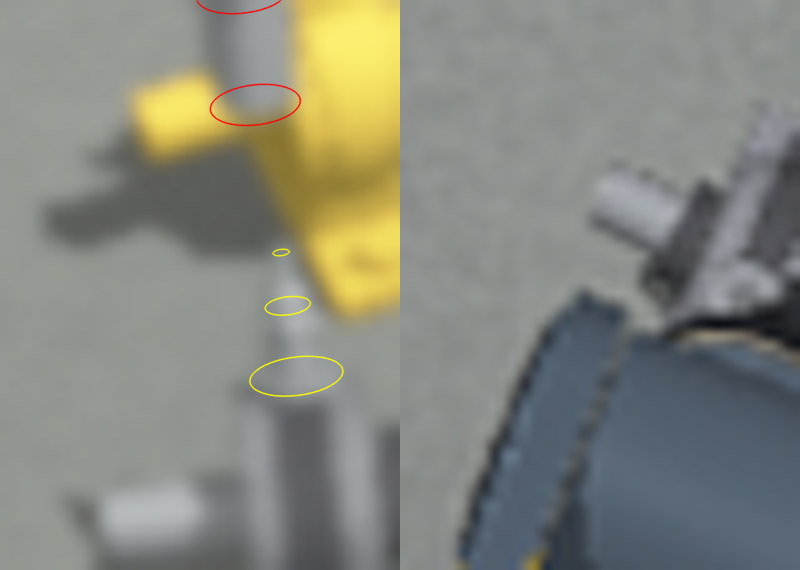

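The check view shows the held coupler's mouth at about (257,112), upright and matching the predicted u. Its v is about 1 px above the prediction. The nipple stem is at about (296,310). I'll refit with the camera biases taken from the coupler.

Run:
```python
import fit
from fit import *
pri=np.array([0,-.85,.4,.2])
g=lambda q:np.r_[res(q,0).ravel(),(q[4:]-pri)/.3]
obs+=[("n",.017,S(196,135),.6)]
r=least_squares(g,[.55,-.17,-.4,.3,0,0,0,0]);J=np.linalg.inv(r.jac.T@r.jac)
print(r.x.round(4),np.sqrt(np.diag(J)).round(4));print(res(r.x,0).round(1).tolist());np.save("b.npy",r.x)
o,Rb,n,b=bear(r.x[:4]);print(n.round(4),b.round(4))
s=manip.get_state();R=s["tool_rot"];z=R[:,2]
w=np.cross(z,-n);w*=np.arcsin(np.linalg.norm(w))/np.linalg.norm(w)
R2=Rt.from_rotvec(w).as_matrix()@R
Tg=b+n*(.0678+.050)
print("rot tool",(R.T@w).round(4),"then move",(R2.T@(Tg-s["position"])).round(4))
```

```text
[ 0.5552 -0.1682 -0.4084  0.3806  0.0615 -1.2062  0.662  -0.0281] [0.0012 0.001  0.0131 0.0296 0.2598 0.2468 0.2415 0.256 ]
[[0.6, 0.1], [-1.3, 0.4], [0.1, 1.6], [-1.1, 1.0], [-1.1, -1.1], [-0.2, -0.5], [-0.2, 0.7], [0.7, 0.4], [0.1, -0.3], [-0.2, 0.3], [-0.5, 0.4]]
[-0.3409  0.1475  0.9284] [ 0.5395 -0.1614  0.0977]
rot tool [-0.0889  0.0418 -0.    ] then move [-0.0064 -0.0225  0.0485]
```

Converted, 0.018 m / 0.6 = 0.03, 0.015 m / 0.6 = 0.025, -0.089 rad / 4 = -0.0223.

```bash
python3 -m creep '[[0, 0, 0, 0, -0.0223, 0.0105, 0], [0, -0.005, -0.0183, 0, 0, 0, 0], [0, -0.005, -0.0192, 0, 0, 0, 0], [0, 0, 0, 0.025, 0, 0, 0], [0, 0, 0, 0.025, 0, 0, 0], [0, 0, 0, 0.03, 0, 0, 0], [0, 0, 0, 0, 0, 0, 0], [0, 0, 0, 0, 0, 0, 0]]'
python3 - <<'E'
from h import *
p=np.load("b.npy");o,Rb,n,b=bear(p[:4])
s=manip.get_state();R=s["tool_rot"];P=s["position"];z=R[:,2]
print("err tool",(R.T@(b+n*.1178-P)).round(4),"ang",(R.T@np.cross(z,-n)).round(4),s["contact_force"])
nm="scene";im0=optics.snapshot(nm);cv2.imwrite("pics/scene2.png",im0)
x,y=238,190;k=12
im=cv2.resize(im0[y:y+48,x:x+44],None,fx=k,fy=k,interpolation=cv2.INTER_CUBIC);raw=im.copy()
for X,c in((b,(0,255,255)),(b+n*.042,(0,255,255)),(P+.0678*z,(0,0,255)),(P+.0308*z,(0,0,255)),(P,(0,0,255))):
    q=(proj(nm,X)[0]-[x,y]+.5+p[4:6])*k; cv2.circle(im,tuple(q.round().astype(int)),3,c,-1)
cv2.imwrite("pics/chk2.png",np.hstack([raw,im])[:, :].copy() if 0 else cv2.resize(np.hstack([raw,im]),(800,436),interpolation=cv2.INTER_AREA))
E
```

```text
time: 8.2
position: [0.5, -0.144, 0.2081]
tool_rot: [[0.683, 0.645, 0.344], [0.717, -0.681, -0.149], [0.138, 0.348, -0.927]]
contact_force: [0.2, -0.3, -2.2]
opening: 0.263
finger_force: 78.9
err tool [-0.0007 -0.0008  0.0007] ang [ 0.003  -0.0013  0.    ] [ 0.17416236 -0.25265523 -2.17833311]
```

View pics/chk2.png

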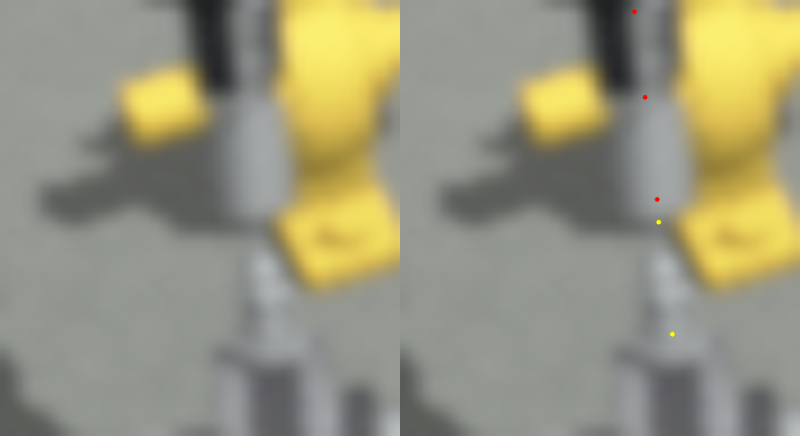

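The coupler is in line with the nipple. Its nose is centred at about u 256–261 above the dome at (264,262), within about 1 mm across the image, and the heights agree. I'm going on slowly while watching the forces.

```bash
cat > st.py <<'E'
from h import *
p=np.load("b.npy");o,Rb,n,b=bear(p[:4])
s=manip.get_state();R=s["tool_rot"];P=s["position"];z=R[:,2]
d=R.T@(b-(P+.0678*z))
print("t",s["time"],"gap",round(((P+.0678*z-b)@n)*1e3,1),"lat mm",(d[:2]*1e3).round(1),"F tool",(R.T@s["contact_force"]).round(1),"M",(R.T@s["ft_torque"]).round(2),"ang",(R.T@np.cross(z,-n))[:2].round(3),"open",round(s["opening"],3),round(s["finger_force"],1))
E
python3 st.py
python3 -m creep '[[0, 0, 0, 0.01, 0, 0, 0], [0, 0, 0, 0.01, 0, 0, 0], [0, 0, 0, 0.0083, 0, 0, 0], [0, 0, 0, 0, 0, 0, 0], [0, 0, 0, 0, 0, 0, 0]]' 100 >/dev/null; python3 st.py
python3 -m creep '[[0, 0, 0, 0.0067, 0, 0, 0], [0, 0, 0, 0.0067, 0, 0, 0], [0, 0, 0, 0, 0, 0, 0]]' >/dev/null; python3 st.py
```

```text
t 8.25 gap 51.0 lat mm [-1.  -1.3] F tool [-0.4 -0.9  1.9] M [ 0.29 -0.14  0.03] ang [ 0.004 -0.002] open 0.268 78.9
t 8.875 gap 33.8 lat mm [-0.8 -0.9] F tool [ 0.1 -0.8  1.5] M [ 0.36 -0.15 -0.  ] ang [ 0.003 -0.001] open 0.257 97.9
t 9.25 gap 25.0 lat mm [0.5 1.7] F tool [-4.3 -7.   1.2] M [ 1.55 -1.18 -0.06] ang [-0.002  0.001] open 0.257 97.9
```

Converted, -0.0027 m / 0.6 = -0.0045, -0.0015 m / 0.6 = -0.0025.

```bash
python3 -m creep '[[0, -0.0025, -0.0045, 0, 0, 0, 0], [0, 0, 0, 0, 0, 0, 0], [0, 0, 0, 0, 0, 0, 0]]' >/dev/null; python3 st.py
python3 -m creep '[[0, 0, 0, 0.005, 0, 0, 0], [0, 0, 0, 0, 0, 0, 0], [0, 0, 0, 0, 0, 0, 0]]' >/dev/null; python3 st.py
```

```text
t 9.625 gap 25.7 lat mm [0.7 1.8] F tool [-1.8 -2.3  1.9] M [ 0.74 -0.52 -0.05] ang [ 0.003 -0.001] open 0.252 97.9
t 10.0 gap 22.6 lat mm [1.  2.3] F tool [-3.3 -4.1  3. ] M [ 1.01 -0.87  0.01] ang [ 0.002 -0.001] open 0.255 98.0
```

Converted, 0.003 m / 0.6 = 0.005, -0.0014 m / 0.6 = -0.0023.

```bash
python3 -m creep '[[0, -0.002, -0.0023, 0, 0, 0, 0], [0, 0, 0, 0.005, 0, 0, 0], [0, 0, 0, 0, 0, 0, 0], [0, 0, 0, 0, 0, 0, 0]]' >/dev/null; python3 st.py
python3 -m creep '[[0, 0, 0, 0.005, 0, 0, 0], [0, 0, 0, 0, 0, 0, 0], [0, 0, 0, 0, 0, 0, 0]]' >/dev/null; python3 st.py
```

```text
t 10.5 gap 19.9 lat mm [1.6 2.7] F tool [-0.7 -1.1  1.6] M [ 0.25 -0.07 -0.05] ang [ 0.004 -0.002] open 0.256 98.0
t 10.875 gap 16.7 lat mm [1.9 3.2] F tool [-0.6 -0.9  1.6] M [ 0.28 -0.26  0.04] ang [ 0.003 -0.001] open 0.258 98.1
```

Converted, 0.003 m / 0.6 = 0.005.

```bash
python3 -m creep '[[0, 0, 0, 0.005, 0, 0, 0], [0, 0, 0, 0, 0, 0, 0], [0, 0, 0, 0, 0, 0, 0]]' >/dev/null; python3 st.py
python3 -m creep '[[0, 0, 0, 0.005, 0, 0, 0], [0, 0, 0, 0, 0, 0, 0], [0, 0, 0, 0, 0, 0, 0]]' >/dev/null; python3 st.py
```

```text
t 11.25 gap 13.6 lat mm [2.  3.3] F tool [-0.7 -0.6  4.2] M [ 0.26 -0.33 -0.  ] ang [ 0.003 -0.001] open 0.258 97.9
t 11.625 gap 10.4 lat mm [2.1 3.5] F tool [-0.4 -1.  11.7] M [ 0.29 -0.2  -0.05] ang [ 0.002 -0.001] open 0.253 98.2
```

Converted, 0.002 m / 0.6 = 0.0033.

```bash
python3 -m creep '[[0, 0, 0, 0.0033, 0, 0, 0], [0, 0, 0, 0, 0, 0, 0], [0, 0, 0, 0, 0, 0, 0]]' >/dev/null; python3 st.py
python3 -m creep '[[0, 0, 0, 0.0033, 0, 0, 0], [0, 0, 0, 0, 0, 0, 0], [0, 0, 0, 0, 0, 0, 0]]' >/dev/null; python3 st.py
```

```text
t 12.0 gap 9.1 lat mm [1.7 2.8] F tool [-1.4 -0.8 -2.1] M [ 0.4  -0.17 -0.02] ang [ 0.004 -0.002] open 0.255 98.7
t 12.375 gap 6.9 lat mm [1.7 2.7] F tool [-0.3 -0.5 -3.8] M [ 0.23 -0.07 -0.03] ang [ 0.004 -0.002] open 0.258 99.0
```

Converted, 0.003 m / 0.6 = 0.005.

```bash
python3 -m creep '[[0, 0, 0, 0.005, 0, 0, 0], [0, 0, 0, 0, 0, 0, 0], [0, 0, 0, 0, 0, 0, 0]]' >/dev/null; python3 st.py
python3 -m creep '[[0, 0, 0, 0.005, 0, 0, 0], [0, 0, 0, 0, 0, 0, 0], [0, 0, 0, 0, 0, 0, 0]]' >/dev/null; python3 st.py
python3 -m creep '[[0, 0, 0, 0.005, 0, 0, 0], [0, 0, 0, 0, 0, 0, 0], [0, 0, 0, 0, 0, 0, 0]]' >/dev/null; python3 st.py
```

```text
t 12.75 gap 3.9 lat mm [1.7 2.6] F tool [-0.1  0.4 -6.5] M [ 0.18 -0.02  0.01] ang [ 0.004 -0.002] open 0.255 99.4
t 13.125 gap 1.1 lat mm [1.6 2.6] F tool [ -0.3  -1.4 -11.1] M [ 0.28 -0.11  0.06] ang [ 0.004 -0.002] open 0.255 101.3
t 13.5 gap 0.5 lat mm [1.4 2.4] F tool [ -6.1 -12.  -65.4] M [ 2.2  -1.06  0.03] ang [ 0.005 -0.002] open 0.256 107.7
```

Converted, -0.0014 m / 0.6 = -0.0023.

```bash
python3 -m creep '[[0, 0, 0, -0.0023, 0, 0, 0], [0, 0, 0, 0, 0, 0, 0], [0, 0, 0, 0, 0, 0, 0], [0, 0, 0, 0, 0, 0, 0]]' >/dev/null; python3 st.py
python3 - <<'E'
from h import *
s=optics.snapshot("scene");cv2.imwrite("pics/scene3.png",s)
cv2.imwrite("pics/end.png",cv2.resize(s[185:240,235:290],(550,550),interpolation=cv2.INTER_CUBIC))
E
```

```text
t 14.0 gap 0.8 lat mm [1.5 2.4] F tool [ -2.4  -7.1 -39.2] M [ 1.31 -0.62 -0.01] ang [ 0.005 -0.002] open 0.26 102.9
```

View pics/end.png

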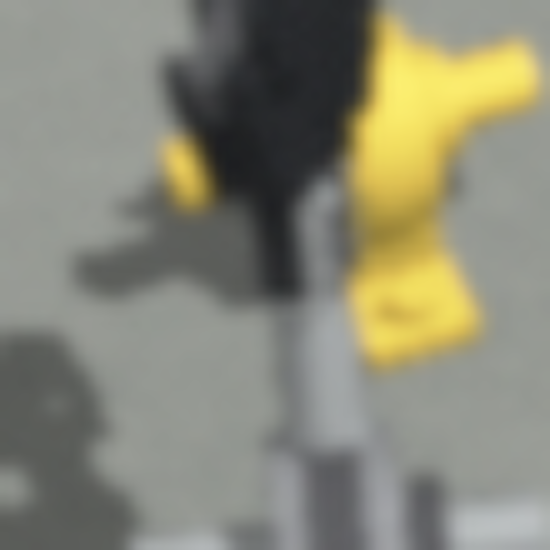

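The coupler's nose sits right on the boss at about (325,445), in line with the nipple. I'll ease the push slightly and hand in.

Converted, -0.0006 m / 0.6 = -0.001.

```bash
python3 -m creep '[[0, 0, 0, -0.001, 0, 0, 0], [0, 0, 0, 0, 0, 0, 0], [0, 0, 0, 0, 0, 0, 0], [0, 0, 0, 0, 0, 0, 0]]' >/dev/null; python3 st.py; python3 -c "
from plant import manip
print(manip.finish_job())"
```

```text
t 14.55 gap 0.9 lat mm [1.6 2.5] F tool [ -1.3  -4.6 -28. ] M [ 0.93 -0.42  0.01] ang [ 0.005 -0.002] open 0.257 102.5
the job is handed in; nothing more can be done
None
```

The coupler is snapped over the nipple and pushed home against the boss (estimated gap about 1 mm), with the gripper still holding it and pressing at about 28 N; the job was handed in at 14.6 s and returned no verdict.

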